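# Tighten the recessed pole nut of a battery module

## Task

Take the long red T-handle socket wrench out of its wooden rack, ease it down the deep well with the red collar until its socket is fully over the hex nut at the bottom, without ramming it, and tighten that nut clockwise until it is snug, about half a newton metre; do not overtighten it. Then put the wrench, without dropping it, back upright and fully home in its hole in the rack. Leave the nut in the black-collared well, the multimeter and the tape roll as they are.

Things in the scene. Friction and masses are not known exactly. Their poses are not given: they have to be found in the camera images.
- module: Dark grey battery module, fixed to the bench: a block 150 x 220 mm (its x and y), 100 mm high; origin centre of underside. Two vertical wells, 38 mm bore, 78 mm deep, open in its top at y = +50 mm (red collar) and y = -50 mm (black collar), x = 0. Both have the same nut at the bottom.
- red_well (a point): Centre of the mouth of the red-collared well, level with the module's top. Its hex nut (24 mm across flats, 13 mm high, bevelled top edge) sits in the bore's centre, top 62 mm below this point; how its flats stand is unknown. A 15 mm stud rises 7 mm above the nut. A wrench fully over the nut has its mouth about 75 mm below this point, resting on the washer.
- red_nut (a joint): Turn of the nut in the red well on its stud, rad, growing clockwise seen from above (tightening). It starts loose between 0.2 and 1.0, turns with a steady drag of 0.15 N m (a locknut), and meets its seat at 2.0.
- red_post (a joint): Twist of the red well's stud in its elastic seal, rad, growing clockwise, 0 at rest. The torque on the nut twists it 1 rad per 4 N m, so half a newton metre reads 0.125; it springs back when the load goes. Over 0.18 (0.72 N m) the seal tears: overtightened. Below 0.09 (0.36 N m) the nut is not snug.
- black_nut (a joint): The same for the nut in the black well. It starts at 2.0: already tight.
- wrench: Red T-handle socket wrench, 0.3 to 0.5 kg, standing mouth down in the rack; origin centre of the socket's mouth, z up the shaft. Socket 34 mm across, 39 mm long, hexagonal inside (0.6 mm clear of the nut per side, 30 mm deep, slightly chamfered mouth); shaft 13 mm; the T-bar on top (100 mm along its x, 15 mm wide, 20 mm high) has its centre 165 mm above the origin.
- rack_hole (a point): Centre of the mouth of the wrench's round hole, 40 mm wide and 48 mm deep, in the top of the wooden rack: a block 75 x 115 x 55 mm fixed to the bench, left or right of the module. Two small sockets stand fixed on the block 55 mm from the hole, 26 mm high.
- multimeter: Loose orange multimeter, 90 x 180 x 50 mm, lying flat; origin centre of its underside. A bystander.
- tape_roll: Loose cream roll of tape lying flat, 104 mm across, 48 mm high; origin centre of its underside. A bystander.
There are look-alikes about, which are no part of the job. Several things have the shape of the wrench; the one meant has the colours described above.

How it is judged:
By the outcome, as a careful person would: the job done as asked, in the order asked, and still so for the second after the job is handed in, with the robot touching nothing.
It also fails if it takes over 67 s, if anything falls off the work surface, if the arm or the gripper's body presses on something with over 40 N, if the wrist force passes 120 N, or if a joint passes its speed limit or range.

## Robot

A 6-joint arm with a two-finger parallel gripper is mounted at the origin on the work surface. World frame = base frame: x ahead of the robot, y to its left, z up, the work surface at z = 0. Lengths are in mm, angles in rad, forces in N, time in s.
With the tool pointing down it reaches from about 350 to 875 mm from the base axis. Payload 4.2 kg.
Tool frame: the origin (TCP) lies on the mounting face of the last link; the fingertips stand 173 mm ahead of it and the grasp point (between the pads) lies grip_point_offset ahead of it (grip_point_offset is the distance from the TCP to the grasp point, in mm); z points along the fingers, y is the line along which they close (so a half turn about z gives the same grasp; the last joint's range is limited). The gripper opens to 85 mm and grips with 20 to 120 N. Pads are 22 mm wide; open, the fingers measure 114 mm over their backs; the gripper's body (76 mm by 85 mm) begins 54 mm behind the grasp point. The pads swing forward as they close: fully open they stand 13 mm farther back than shut.
Start: joints at [1.581, 0.385, 0.008, 0, -1.194, -0.259], TCP at [153.869, 605.743, 404.712] pointing down, gripper open.
Joint ranges: [-3.14, 3.14], [-1.21, 2.06], [-1.07, 1.41], [-3.16, 2.05], [-2.99, -0.16], [-3.1, 3.1]. Speed limits (rad/s): [2.79, 2.79, 3.14, 3.14, 3.14, 3.14].

## Interface

Orientations are given as a unit quaternion [x, y, z, w].
In Python, from bench import read_state, get_image, job_done, recognise, place_of, grip_point_offset gives the robot as it stands. The module is installed in compiled form; this text tells all that it offers.
- The arm moves only by the tool carry_out, never from a script. Its arguments are lists of equal length, an entry for each row: "slide": the shift along the tool's x, y, z in m, a list of three; "roll": the turn about the tool's z in degrees; "claw": the finger opening in m, from 0 to 0.0854. A call has 1 to 8 rows; each row is the pose to reach, as a shift and turn from the pose commanded when the call began, along the tool's axes at that moment; what a row does not reach only later rows make up. A row lasts 1/8 s, in which the tool goes at most 62.5 mm and 10.7 degrees, less where a joint would pass 70% of its speed; a pose out of reach is approached as far as the arm can. A call with a gripper value outside its range is refused whole. The fingers move at their own pace and stop on an object; the grip force is fixed at half the most. Time passes only in rows, so rows that repeat a pose let the fingers close. It gives the time, the measured TCP pose, the force, the opening and the grip force at its end, in the units of the state.
- read_state(): the state, without advancing time (a new reading comes with each control period).
- get_image(name): name is "scene" or "side" or "wrist"; returns a dict with "img" (420x560x3 uint8, red, green, blue), "z_map" (420x560 float32, mm along the optical axis (not along the pixel's ray), 0 where there is no reading), "mtx" (3x3 intrinsics, pixels), "k1" (the pictures are not rectified: a ray, as slopes to the right and down, at radius r is drawn at 1 + k1 r^2 times it, then the intrinsics apply), "world_from_camera" (4x4, takes a point from camera to world coordinates); the wrist camera has in their place "T_tool_cam" (4x4, takes a point from camera to tool coordinates, whose origin is the TCP and whose axes are the flange's). Camera axes: x right, y up, looking along -z (the intrinsics and any distortion apply to the point x, -y, -z); pixel columns grow to the right and rows downward; lengths in mm; the calibration is good to about 2 mm. A picture is of the moment at which its call begins: read the wrist's pose just before it.
- job_done(): hands the job in; it is judged then, once.
Trained networks look in a picture, given as the dict that the camera call returned (one of the last four; its "shot" number tells which), for a name from the list of things; names that differ only in an ending like _2 or _b are one class to them, and where a whole thing is asked for, a point or a joint stands for the part that bears it (a point fixed in the world has none). Each returns a list of dicts, best first, with "conf" (0 to 1); they miss things now and then, are a little off and sometimes report something else, mostly with a low value. They report only what shows in the picture. A call takes as long as a camera call. They do not tell look-alikes from the thing itself.
- recognise(picture, thing): "at" ([column, row] in pixels, amid what is visible of it).
- place_of(picture, thing): "at" ([column, row] in pixels: a listed point, or the origin of a listed thing).
The state is a dict: "clock": time; "joints": joint angles; "joint_vel": joint speeds; "joint_efforts": joint torques, N m; "position": TCP position; "ee_rot": TCP orientation; "contact_force": force on the tool from outside, world axes, zero at the start; "wrist_torque": the same for the moment, N m; "gripper_width": finger opening in mm; "grasp_force": force on a finger pad.
Only numpy, scipy, OpenCV 4.12 (cv2) and the standard library are available. Lean on these libraries where they do the work, as an engineer would, in place of code of your own. Each camera call takes 0.05 s, during which the arm holds its last target. There are 200 camera calls.

## Working session

There is one attempt and no reset: what is moved stays moved. The work goes in short steps, Python scripts to look and compute and a tool call to move; the robot and the scene stay as the last step left them, time stands still between calls to the robot, and variables do not carry over. Pictures are saved under pics/ and viewed, at most 10 in all, crops included, and the job is handed in when it is done.

Besides the shell and the picture viewer there is one more tool, called after ">>>" by a JSON object that holds its "fn" and its "kwargs". carry_out: Moves the arm, as the interface text tells. Its arguments: {"type":"object","properties":{"slide":{"type":"array"},"roll":{"type":"array"},"claw":{"type":"array"}},"required":["slide","roll","claw"]}

```bash
mkdir -p pics; cat > h.py <<'E'
import numpy as np, cv2
from bench import *
from scipy.spatial.transform import Rotation as R
def Tcam(p,st=None):
    if 'world_from_camera' in p: return np.array(p['world_from_camera'])
    T=np.eye(4);T[:3,:3]=R.from_quat(st['ee_rot']).as_matrix();T[:3,3]=st['position']
    return T@np.array(p['T_tool_cam'])
def ray(p,uv):
    K=np.array(p['mtx']);d=np.array([(uv[0]-K[0,2])/K[0,0],(uv[1]-K[1,2])/K[1,1]]);s=d.copy()
    for _ in range(20): s=d/(1+p['k1']*(s@s))
    return np.array([s[0],-s[1],-1.])
def atz(p,uv,z,st=None):
    T=Tcam(p,st);d=T[:3,:3]@ray(p,uv);o=T[:3,3];return o+d*(z-o[2])/d[2]
def deep(p,uv,st=None):
    T=Tcam(p,st);m=p['z_map'][int(round(uv[1])),int(round(uv[0]))];return T[:3,:3]@(ray(p,uv)*m)+T[:3,3]
def save(p,n): cv2.imwrite('pics/'+n+'.png',p['img'][:,:,::-1])
E
python3 - <<'E'
from h import *
st=read_state();print(st,grip_point_offset)
for n in ['scene','side']:
    p=get_image(n);save(p,n+'0');print(n,Tcam(p)[:3,3].round())
    for t in ['red_well','wrench','rack_hole','module','multimeter','tape_roll']:
        for k in ('recognise','place_of'):
            for r in globals()[k](p,t)[:4]: print(t,k,np.round(r['at']),round(r['conf'],2),deep(p,r['at']).round())
E
```

```text
{'clock': 0.0, 'joints': array([ 1.58060584e+00,  3.85567972e-01,  6.59289531e-03, -5.21409915e-04,
       -1.19401398e+00, -2.58608301e-01]), 'joint_vel': array([-0.00055996, -0.00011366,  0.00183823, -0.00086152, -0.00088713,
        0.00092971]), 'joint_efforts': array([ 2.73565211e-04, -3.92292523e+01,  1.88403028e+01,  4.18639183e+00,
       -4.61872376e-03, -2.00972615e-06]), 'position': array([153.80699648, 605.55608051, 403.59805868]), 'ee_rot': array([ 9.92259804e-01, -1.24174154e-01, -9.34323548e-05,  1.11892944e-03]), 'contact_force': array([-0.02945062,  0.47957322,  0.18730666]), 'wrist_torque': array([ 0.02348899, -0.04443409, -0.0029674 ]), 'grasp_force': 0.0, 'gripper_width': 85.41873295073555} 154.70000000000002
scene [ 970.  738. 1219.]
red_well recognise [213. 214.] 0.84 [578.  34. 100.]
red_well place_of [220. 215.] 0.7 [554.  37.  74.]
wrench recognise [309. 247.] 0.95 [475. 338. 140.]
wrench recognise [422. 315.] 0.92 [347. 672.  -0.]
wrench recognise [246. 152.] 0.79 [371. -35. 166.]
wrench recognise [289. 192.] 0.69 [300.  91.   4.]
wrench place_of [306. 267.]
[... 910 characters left out ...]
.] 0.79 [462. 327. 179.]
wrench recognise [269. 255.] 0.68 [370. -50. 147.]
wrench place_of [276. 238.] 0.98 [388. 136.   2.]
wrench place_of [217. 201.] 0.95 [190. 278.  33.]
wrench place_of [270. 287.] 0.94 [369. -61.  16.]
wrench place_of [275. 136.] 0.78 [388. 658.  26.]
rack_hole recognise [299. 191.] 0.89 [467. 289.  64.]
rack_hole place_of [300. 182.] 0.85 [472. 316.  79.]
module recognise [344. 262.] 0.94 [577. -26.  81.]
module place_of [342. 272.] 0.94 [562. -76. 101.]
module place_of [338. 234.] 0.63 [571.  75.  81.]
multimeter place_of [347. 203.] 0.72 [626. 247.  41.]
tape_roll recognise [385. 342.] 0.59 [ 666. -227.   -1.]
tape_roll place_of [380. 354.] 0.77 [ 644. -261.    2.]
```

View pics/scene0.png

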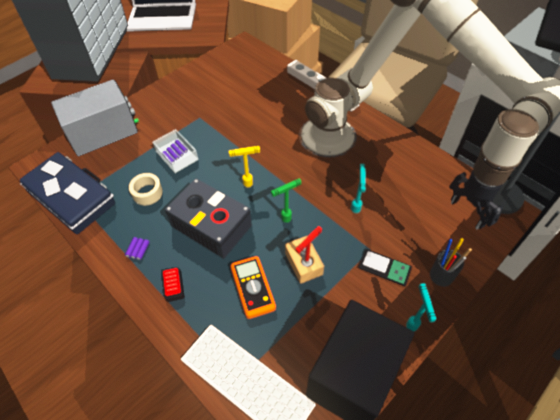

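View pics/side0.png

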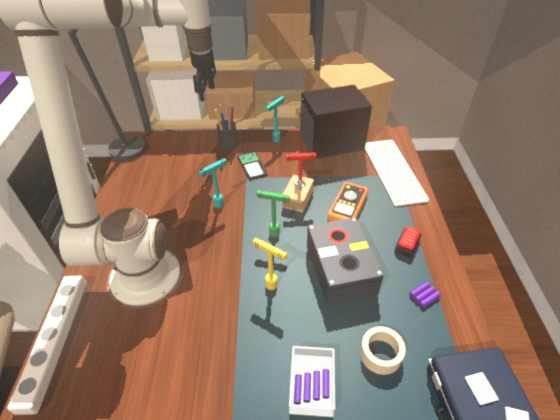

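The scene shows the red wrench in the wooden rack at scene (309,245) and side (300,165). The look-alikes are yellow (246,165), green (288,200) and teal (360,190) and (422,308). I choose the red one in the rack. The red collar is at scene (220,215) and side (338,235).

```bash
python3 - <<'E'
from h import *
for n in ['scene','side']:
    p=get_image(n);im=p['img'].astype(int)
    print(n,'rackhole',[atz(p,r['at'],55).round(1) for r in place_of(p,'rack_hole')[:1]],'well',[atz(p,r['at'],100).round(1) for r in place_of(p,'red_well')[:1]])
    m=((im[:,:,0]>130)&(im[:,:,1]<70)&(im[:,:,2]<70)).astype(np.uint8)
    k,l,s,c=cv2.connectedComponentsWithStats(m)
    for i in range(1,k):
        if s[i,4]>30:
            print(s[i],c[i].round(1),'z100',atz(p,c[i],100).round(),'z172',atz(p,c[i],172).round())
    x,y=(309,245) if n=='scene' else (300,175)
    if n=='scene': cv2.imwrite('pics/crop.png',cv2.resize(p['img'][y-60:y+60,x-60:x+60,::-1],None,fx=4,fy=4,interpolation=3))
E
```

```text
scene rackhole [array([468.9, 333.9,  55. ])] well [array([559.1,  58.6, 100. ])]
[211 209  17  14 103] [219.2 215.8] z100 [567.  53. 100.] z172 [593.  97. 172.]
[296 227  26  34 247] [308.8 241.2] z100 [441. 309. 100.] z172 [475. 337. 172.]
[163 268  18  28 400] [171.4 281.5] z100 [807. 127. 100.] z172 [817. 166. 172.]
side rackhole [] well [array([561.5,  55.2, 100. ])]
[286 153  31  19 113] [301.8 159.4] z100 [483. 410. 100.] z172 [476. 319. 172.]
[399 233  21  17  53] [411.3 243.3] z100 [772.  18. 100.] z172 [742. -42. 172.]
```

View pics/crop.png

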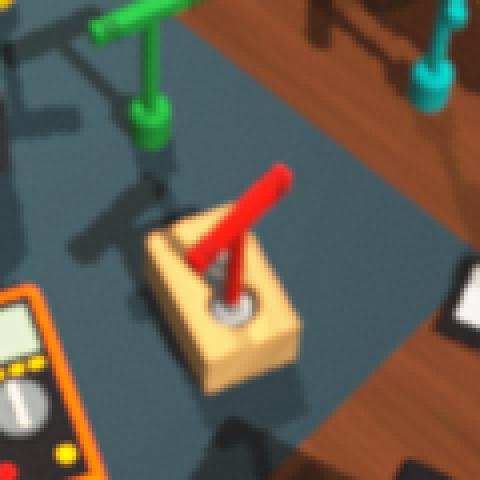

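The crop confirms a red T-handle in the wooden rack, with its bar running diagonally. The wrench is near (472,330) and the well near (561,56).

```bash
cat >> h.py <<'E'
def goto(x,y,z,axis=None):
    "tool-frame slide (m) to a world TCP target; axis: desired world heading (deg) of tool y, mod 180"
    st=read_state();M=R.from_quat(st['ee_rot']).as_matrix()
    d=M.T@(np.array([x,y,z])-st['position'])/1000
    h=np.degrees(np.arctan2(M[1,1],M[0,1]))
    print('slide',d.round(4),'tool y heading',h.round(2),'tilt z',M[:,2].round(4),'j',np.round(st['joints'],3))
    if axis is not None:
        # roll + about tool z (down) lowers the world heading
        print('roll options',((h-axis)+180)%360-180, ((h-axis-180)+180)%360-180)
E
python3 - <<'E'
from h import *
p=get_image('wrist');print(np.array(p['T_tool_cam']).round(3),p['mtx'])
goto(472,330,430)
p=get_image('scene');im=p['img'].astype(int)
m=((im[:,:,0]>130)&(im[:,:,1]<70)&(im[:,:,2]<70))[222:265,290:330]
# bar ends in scene (full-res) from crop: 
e=[atz(p,(249+282/4,185+178/4),175),atz(p,(249+196/4,185+258/4),175)]
print(e,np.degrees(np.arctan2(*(e[1]-e[0])[1::-1])))
E
```

```text
[[-1.0000e-03  9.5800e-01  2.8500e-01  7.2289e+01]
 [ 1.0000e+00  0.0000e+00  1.0000e-03  6.4600e-01]
 [ 1.0000e-03  2.8500e-01 -9.5800e-01  3.0337e+01]
 [ 0.0000e+00  0.0000e+00  0.0000e+00  1.0000e+00]] [[320.72045133   0.         282.97082288]
 [  0.         320.72045133 209.4118088 ]
 [  0.           0.           1.        ]]
slide [ 0.3763  0.1889 -0.0253] tool y heading -104.26 tilt z [-0.  0. -1.] j [ 1.581  0.385  0.008 -0.    -1.194 -0.259]
[array([428.0713049 , 333.42343567, 175.        ]), array([516.51184487, 335.19268886, 175.        ])] 1.1460493237673728
```

>>> {"fn": "carry_out", "kwargs": {"slide": [[0.054,0.027,-0.02],[0.108,0.054,-0.025],[0.162,0.081,-0.025],[0.216,0.108,-0.025],[0.27,0.135,-0.025],[0.324,0.163,-0.025],[0.376,0.191,-0.025],[0.376,0.191,-0.025]], "roll": [-2,-4,-6,-8,-10,-12,-14,-14], "claw": [0.0854,0.0854,0.0854,0.0854,0.0854,0.0854,0.0854,0.0854]}}

```text
clock: 2.7
position: [473.6, 325.3, 429.5]
ee_rot: [1.0, -0.005, 0.0, 0.0]
contact_force: [-1.1, 0.1, -1.6]
gripper_width: 85.2
grasp_force: 0.0
```

```bash
python3 - <<'E'
from h import *
st=read_state();p=get_image('wrist');save(p,'w1');print(st['position'],st['contact_force'])
im=p['img'].astype(int);m=((im[:,:,0]>110)&(im[:,:,1]<70)&(im[:,:,2]<70)&(p['z_map']>0)).astype(np.uint8)
T=Tcam(p,st)
P=np.array([np.r_[deep(p,(u,v),st),u,v] for v,u in zip(*np.nonzero(m))])
b=P[(P[:,2]>150)&(P[:,2]<200)]
print(len(P),len(b)); print(np.percentile(b[:,2],[5,50,95]))
t=b[b[:,2]>np.percentile(b[:,2],95)-6]
r=cv2.minAreaRect(t[:,:2].astype(np.float32));print(r)
print('place',[(atz(p,q['at'],7,st).round(1),q) for q in place_of(p,'wrench')[:2]],[(atz(p,q['at'],55,st).round(1),q) for q in place_of(p,'rack_hole')[:2]])
goto(472,332,400,90)
E
```

```text
[473.56849703 325.31281308 429.54280643] [-1.11970331  0.14467935 -1.55932303]
1402 1320
[179.96099671 181.79309279 183.08493398]
((472.85406494140625, 331.08099365234375), (97.97066497802734, 14.142602920532227), 2.2197678089141846)
place [(array([385.7, 153.5,   7. ]), {'at': [413.4, 239.5], 'conf': 0.92}), (array([472.1, 327.2,   7. ]), {'at': [281.1, 176.0], 'conf': 0.83})] [(array([471.9, 329.5,  55. ]), {'at': [278.7, 184.4], 'conf': 0.73})]
slide [ 0.0009 -0.0038  0.0297] tool y heading -90.26 tilt z [-1.e-04  1.e-04 -1.e+00] j [ 0.891  0.281 -0.08  -0.    -1.209  0.676]
roll options 179.73977654576908 -0.26022345423092474
```

View pics/w1.png

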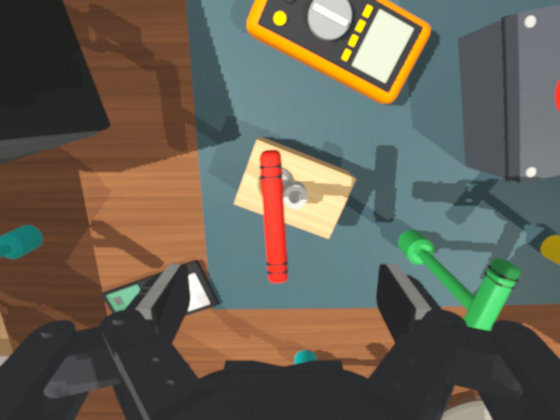

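The wrist view shows the red bar from (270,155) to (277,278), with nothing between the fingers. It is centred at (472.9,331.1) and heads 2.2°. I'll move closer now.

>>> {"fn": "carry_out", "kwargs": {"slide": [[-0.0005,-0.003,0.02],[-0.0005,-0.005,0.035],[-0.0005,-0.005,0.035]], "roll": [-2.5,-2.5,-2.5], "claw": [0.0854,0.0854,0.0854]}}

```text
clock: 3.22
position: [469.9, 333.8, 393.3]
ee_rot: [1.0, 0.02, -0.001, 0.001]
contact_force: [-0.3, 1.5, 0.6]
gripper_width: 85.4
grasp_force: 0.0
```

```bash
python3 - <<'E'
from h import *
st=read_state();p=get_image('wrist');print(st['position'])
im=p['img'].astype(int);m=((im[:,:,0]>110)&(im[:,:,1]<70)&(im[:,:,2]<70)&(p['z_map']>0)).astype(np.uint8)
P=np.array([deep(p,(u,v),st) for v,u in zip(*np.nonzero(m))])
t=P[(P[:,2]>176)&(P[:,2]<190)]
print(np.median(t[:,2]),cv2.minAreaRect(t[:,:2].astype(np.float32)))
goto(472.8,331,328,87.8)
E
```

```text
[469.93094815 333.79391531 393.29480843]
182.0232714430985 ((472.80059814453125, 331.2054748535156), (98.25566864013672, 14.27696704864502), 2.4171993732452393)
slide [0.0024 0.0028 0.0663] tool y heading -87.69 tilt z [-5.0e-04 -1.1e-03 -1.0e+00] j [ 0.898  0.311 -0.13   0.    -1.131  0.713]
roll options -175.4913773319477 4.50862266805234
```

>>> {"fn": "carry_out", "kwargs": {"slide": [[0.001,0.001,0.025],[0.001,0.001,0.035],[0.001,0.001,0.035],[0.001,0.001,0.035]], "roll": [0,0,0,0], "claw": [0.0854,0.0854,0.0854,0.0854]}}

```text
clock: 3.78
position: [472.1, 332.3, 360.8]
ee_rot: [1.0, 0.02, 0.001, -0.001]
contact_force: [0.7, -0.5, 0.3]
gripper_width: 85.7
grasp_force: 0.0
```

```bash
python3 - <<'E'
from h import *
st=read_state();print(st['position'],st['joint_vel'].round(3));goto(472.8,331.1,328,92.3)
E
```

```text
[472.0629972  332.34436167 360.75941102] [-0.001 -0.003 -0.    -0.001  0.003  0.001]
slide [0.0006 0.0013 0.0328] tool y heading -87.74 tilt z [ 0.0015  0.0011 -1.    ] j [ 8.940e-01  3.390e-01 -1.780e-01  1.000e-03 -1.052e+00  7.160e-01]
roll options 179.9577431798931 -0.042256820106899795
```

>>> {"fn": "carry_out", "kwargs": {"slide": [[0.0006,0.0012,0.02],[0.0006,0.0012,0.033],[0.0006,0.0012,0.033],[0.0006,0.0012,0.033],[0.0006,0.0012,0.033],[0.0006,0.0012,0.033],[0.0006,0.0012,0.033],[0.0006,0.0012,0.033]], "roll": [0,0,0,0,0,0,0,0], "claw": [0.0854,0.0854,0.05,0.03,0.01,0.0,0.0,0.0]}}

```text
clock: 4.78
position: [472.6, 331.1, 327.4]
ee_rot: [1.0, 0.02, 0.001, -0.0]
contact_force: [-0.6, 0.8, 3.0]
gripper_width: 13.8
grasp_force: 59.5
```

```bash
python3 - <<'E'
from h import *
st=read_state();print(st);goto(472.8,331.1,430,92.3)
E
```

```text
{'clock': 4.775, 'joints': array([ 8.91767465e-01,  3.70214285e-01, -2.22409259e-01,  3.45072250e-04,
       -9.76818488e-01,  7.18311484e-01]), 'joint_vel': array([-7.29752774e-06, -7.26742726e-04,  5.76126168e-04, -2.65469836e-04,
       -1.32237792e-04,  1.29724397e-04]), 'joint_efforts': array([-2.10571554e-01, -3.47158456e+01,  1.57543516e+01,  3.44575055e+00,
        2.31153925e-02, -4.36556889e-03]), 'position': array([472.60456158, 331.09052484, 327.38199215]), 'ee_rot': array([ 9.99804977e-01,  1.97364900e-02,  5.45074339e-04, -4.26481309e-04]), 'contact_force': array([-0.57458864,  0.81826127,  3.02594293]), 'wrist_torque': array([ 0.11887491,  0.15579971, -0.01024963]), 'grasp_force': 59.49062168598175, 'gripper_width': 13.845791840102923}
slide [ 3.000e-04 -1.000e-04 -1.026e-01] tool y heading -87.74 tilt z [ 1.1e-03  9.0e-04 -1.0e+00] j [ 0.892  0.37  -0.222  0.    -0.977  0.718]
roll options 179.96180891117046 -0.03819108882953515
```

>>> {"fn": "carry_out", "kwargs": {"slide": [[0,0,-0.01],[0,0,-0.03],[0,0,-0.055],[0,0,-0.085],[0,0,-0.115],[0,0,-0.135],[0,0,-0.135]], "roll": [0,0,0,0,0,0,0], "claw": [0,0,0,0,0,0,0]}}

```text
clock: 5.65
position: [472.3, 330.8, 462.5]
ee_rot: [1.0, 0.019, 0.0, -0.001]
contact_force: [-0.9, -0.5, -5.2]
gripper_width: 14.1
grasp_force: 58.9
```

>>> {"fn": "carry_out", "kwargs": {"slide": [[0.007,0.025,0],[0.017,0.06,0],[0.028,0.1,0],[0.041,0.14,0],[0.052,0.18,0],[0.059,0.203,0],[0.059,0.203,0],[0.059,0.203,0]], "roll": [0,0,0,0,0,0,0,0], "claw": [0,0,0,0,0,0,0,0]}}

```text
clock: 6.65
position: [539.1, 130.5, 460.2]
ee_rot: [1.0, 0.019, -0.001, 0.0]
contact_force: [1.0, -0.2, -3.8]
gripper_width: 14.0
grasp_force: 59.0
```

```bash
python3 - <<'E'
from h import *
st=read_state();p=get_image('wrist');save(p,'w2');print(st['position'],st['contact_force'],st['wrist_torque'],st['gripper_width'])
print([(atz(p,q['at'],100,st).round(1),q) for q in place_of(p,'red_well')[:2]])
im=p['img'].astype(int);m=((im[:,:,0]>110)&(im[:,:,1]<70)&(im[:,:,2]<70)).astype(np.uint8)
k,l,s,c=cv2.connectedComponentsWithStats(m)
for i in range(1,k):
    if s[i,4]>80: print(s[i],c[i].round(1),deep(p,c[i],st).round(1),atz(p,c[i],100,st).round(1))
goto(561,56,462,92.3)
E
```

```text
[539.12920772 130.50427839 460.21941233] [ 0.95708092 -0.24347283 -3.76629143] [0.07208639 0.00266434 0.0418311 ] 14.029279679847884
[(array([566. ,  49.8, 100. ]), {'at': [361.8, 162.1], 'conf': 0.89})]
[335 136  52  52 694] [359.5 161.2] [557.3  34.9  28.8] [566.9  52.3 100. ]
[ 264  173   39   33 1142] [282.9 189.4] [584.2 131.8 314.4] [534.1 129.9 100. ]
[ 264  207   38  159 5353] [282.9 284.8] [545.1 130.3 315.1] [421.  125.6 100. ]
slide [ 0.0188  0.0758 -0.0011] tool y heading -87.71 tilt z [-1.4e-03 -3.0e-04 -1.0e+00] j [ 5.300e-01  2.300e-01 -7.200e-02 -1.000e-03 -1.270e+00  1.081e+00]
roll options 179.99080584195917 -0.00919415804082746
```

View pics/w2.png

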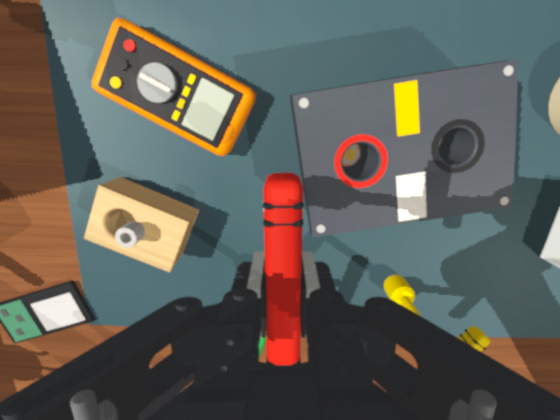

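The wrist view shows the red collar at (361,162), the black collar at (458,146), the bar held at (283,270), and the empty hole near (122,225). I'll fit the collar and the module's top.

```bash
python3 - <<'E'
from h import *
st=read_state();p=get_image('wrist')
im=p['img'].astype(int);m=((im[:,:,0]>110)&(im[:,:,1]<70)&(im[:,:,2]<70)).astype(np.uint8)
m[:,:330]=0;m[200:]=0
c=max(cv2.findContours(m,0,cv2.CHAIN_APPROX_NONE)[0],key=len)
e=cv2.fitEllipse(c);print(e,[deep(p,q[0],st)[2].round(1) for q in c[::15]],atz(p,e[0],100,st),atz(p,e[0],103,st))
h=np.array([np.r_[deep(p,(u,v),st)] for v in range(40,260,1) for u in range(280,540,1)])
t=h[(abs(h[:,2]-100)<4)];t=t[(t[:,0]>430)&(t[:,0]<700)&(t[:,1]<150)&(t[:,1]>-150)]
r=cv2.minAreaRect(t[:,:2].astype(np.float32));print(np.median(t[:,2]),r)
B=cv2.boxPoints(r);c0=np.array(r[0]);a=B[1]-B[0];b=B[2]-B[1];L=a if np.linalg.norm(a)>np.linalg.norm(b) else b
L=L/np.linalg.norm(L);print(c0+50*L,c0-50*L)
print('rack',[(atz(p,q['at'],55,st).round(1),q) for q in place_of(p,'rack_hole')[:2]])
# nut bore view
E
```

```text
((360.7640380859375, 161.3428192138672), (48.31023025512695, 52.77132034301758), 41.340763092041016) [np.float64(101.5), np.float64(101.6), np.float64(100.1), np.float64(102.0), np.float64(102.0), np.float64(102.2), np.float64(100.8), np.float64(101.6), np.float64(101.0), np.float64(102.5)] [567.27862587  51.4169298  100.        ] [567.67717055  52.16145218 103.        ]
100.48344672001355 ((576.5886840820312, 2.2150802612304688), (151.3585205078125, 221.2821807861328), 11.24471378326416)
[586.33869076 -46.82508087] [566.83867741  51.25524139]
rack [(array([469.6, 333.3,  55. ]), {'at': [119.1, 225.7], 'conf': 0.58})]
```

>>> {"fn": "carry_out", "kwargs": {"slide": [[0.008,0.025,0],[0.017,0.055,0.005],[0.024,0.078,0.01],[0.025,0.08,0.015],[0.025,0.08,0.015],[0.025,0.08,0.015]], "roll": [0,0,0,0,0,0], "claw": [0,0,0,0,0,0]}}

```text
clock: 7.6
position: [567.4, 52.2, 446.9]
ee_rot: [1.0, 0.02, 0.0, -0.0]
contact_force: [-0.0, 0.9, -3.5]
gripper_width: 13.8
grasp_force: 59.2
```

```bash
python3 - <<'E'
from h import *
st=read_state();print(st['position'],st['contact_force'],st['wrist_torque'],st['joint_vel'].round(3))
goto(567,51.3,441)
o=[]
for n in ['scene','side']:
    p=get_image(n);x0,y0=(213,205) if n=='scene' else (338,235)
    c=p['img'][y0-75:y0+45,x0-60:x0+60,::-1];o.append(cv2.resize(c,None,fx=3.3,fy=3.3,interpolation=3))
    # expected pixel of well and mouth
    T=np.linalg.inv(Tcam(p));
    for w in [(567,51.3,100),(*st['position'][:2],st['position'][2]-320.4)]:
        q=T@np.r_[w,1];s=np.array([q[0],-q[1]])/-q[2];s=s*(1+p['k1']*(s@s));uv=np.array(p['mtx'])[:2,:2]@s+np.array(p['mtx'])[:2,2];print(n,w,uv.round(1),'crop',((uv-[x0-60,y0-75])*3.3+(len(o)-1)*np.array([396,0])).round())
cv2.imwrite('pics/pair.png',np.hstack(o))
E
```

```text
[567.37484324  52.21108225 446.92497506] [-2.62857556e-03  9.03706771e-01 -3.51714307e+00] [-0.02144852 -0.01531243  0.01617748] [ 0.002 -0.004  0.005  0.001 -0.002  0.   ]
slide [-0.0004  0.0009  0.0059] tool y heading -87.69 tilt z [ 4.e-04  2.e-04 -1.e+00] j [ 0.376  0.264 -0.062 -0.    -1.245  1.235]
scene (567, 51.3, 100) [219.1 215.4] crop [218. 282.]
scene (np.float64(567.3748432430688), np.float64(52.21108225256454), np.float64(126.52497505878279)) [218.1 210.7] crop [215. 266.]
side (567, 51.3, 100) [337.8 236.2] crop [593. 251.]
side (np.float64(567.3748432430688), np.float64(52.21108225256454), np.float64(126.52497505878279)) [338.7 229.8] crop [596. 230.]
```

View pics/pair.png

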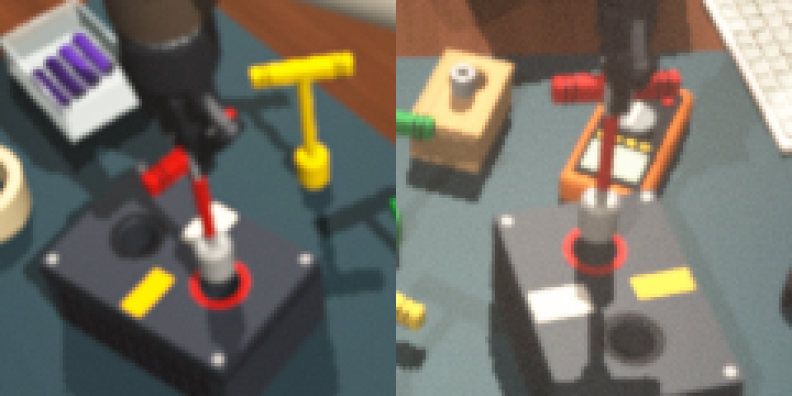

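Both views agree that the mouth hangs over the collar, at scene crop (217,270) and side crop (598,230). I'll lower it.

>>> {"fn": "carry_out", "kwargs": {"slide": [[-0.0004,0.0009,0.008],[-0.0004,0.0009,0.018],[-0.0004,0.0009,0.028],[-0.0004,0.0009,0.038],[-0.0004,0.0009,0.045],[-0.0004,0.0009,0.045]], "roll": [0,0,0,0,0,0], "claw": [0,0,0,0,0,0]}}

```text
clock: 8.45
position: [567.1, 50.5, 400.9]
ee_rot: [1.0, 0.02, -0.001, 0.0]
contact_force: [-0.3, -0.8, -3.9]
gripper_width: 13.9
grasp_force: 59.2
```

```bash
cat > s.py <<'E'
from h import *
st=read_state();print(st['clock'],st['position'].round(1),'F',st['contact_force'].round(1),'M',st['wrist_torque'].round(2),'j6',st['joints'][5].round(3));goto(567,51.3,361)
E
python3 s.py
```

```text
8.45 [567.1  50.5 400.9] F [-0.3 -0.8 -3.9] M [-0.04 -0.   -0.02] j6 1.237
slide [-0.     -0.0008  0.0399] tool y heading -87.76 tilt z [-1.3e-03 -5.0e-04 -1.0e+00] j [ 0.373  0.293 -0.137 -0.    -1.141  1.237]
```

>>> {"fn": "carry_out", "kwargs": {"slide": [[0,-0.0005,0.008],[0,-0.0005,0.018],[0,-0.0005,0.027],[0,-0.0005,0.035],[0,-0.0005,0.037],[0,-0.0005,0.037]], "roll": [0,0,0,0,0,0], "claw": [0,0,0,0,0,0]}}

```text
clock: 9.2
position: [567.2, 51.0, 364.7]
ee_rot: [1.0, 0.02, 0.0, 0.0]
contact_force: [0.2, -0.2, -4.0]
gripper_width: 13.6
grasp_force: 59.2
```

```bash
python3 s.py
```

```text
9.2 [567.2  51.  364.7] F [ 0.2 -0.2 -4. ] M [-0.04 -0.02 -0.04] j6 1.236
slide [-0.0002 -0.0003  0.0037] tool y heading -87.75 tilt z [ 0.e+00 -2.e-04 -1.e+00] j [ 0.374  0.323 -0.191  0.    -1.057  1.236]
```

>>> {"fn": "carry_out", "kwargs": {"slide": [[0,0,0.003],[0,0,0.006],[0,0,0.008],[0,0,0.008]], "roll": [0,0,0,0], "claw": [0,0,0,0]}}

```text
clock: 9.7
position: [567.2, 51.0, 357.3]
ee_rot: [1.0, 0.02, 0.0, 0.0]
contact_force: [-0.4, -0.5, -1.2]
gripper_width: 13.8
grasp_force: 59.6
```

```bash
python3 s.py
```

```text
9.7 [567.2  51.  357.3] F [-0.4 -0.5 -1.2] M [-0.04  0.24 -0.01] j6 1.236
slide [-0.0002 -0.0003 -0.0037] tool y heading -87.74 tilt z [ 8.e-04 -1.e-04 -1.e+00] j [ 0.374  0.329 -0.202  0.    -1.039  1.236]
```

>>> {"fn": "carry_out", "kwargs": {"slide": [[0,0,0.001],[0,0,0.001],[0,0,0.0015],[0,0,0.0015],[0,0,0.0015]], "roll": [0,4,8,12,16], "claw": [0,0,0,0,0]}}

```text
clock: 10.32
position: [567.2, 51.2, 354.7]
ee_rot: [0.993, -0.121, 0.0, -0.0]
contact_force: [0.4, 0.1, -4.7]
gripper_width: 14.2
grasp_force: 59.2
```

```bash
python3 s.py
```

```text
10.325 [567.2  51.2 354.7] F [ 0.4  0.1 -4.7] M [ 0.14 -0.28 -0.05] j6 0.954
slide [-0.0003 -0.     -0.0063] tool y heading -103.89 tilt z [ 5.e-04  6.e-04 -1.e+00] j [ 0.374  0.332 -0.205 -0.    -1.034  0.954]
```

>>> {"fn": "carry_out", "kwargs": {"slide": [[0,0,0.002],[0,0,0.004],[0,0,0.005],[0,0,0.005]], "roll": [0,0,0,0], "claw": [0,0,0,0]}}

```text
clock: 10.82
position: [567.3, 51.1, 350.6]
ee_rot: [0.993, -0.12, 0.001, -0.0]
contact_force: [0.1, -0.0, 0.2]
gripper_width: 13.9
grasp_force: 59.8
```

```bash
python3 s.py
```

```text
10.825 [567.3  51.1 350.6] F [ 0.1 -0.   0.2] M [ 0.34 -0.1   0.02] j6 0.957
slide [-0.0003 -0.0002 -0.0104] tool y heading -103.73 tilt z [ 1.2e-03  3.0e-04 -1.0e+00] j [ 0.374  0.336 -0.21   0.    -1.023  0.957]
```

>>> {"fn": "carry_out", "kwargs": {"slide": [[0,0,0.0015],[0,0,0.003],[0,0,0.0045],[0,0,0.0045]], "roll": [1.5,1,1,1], "claw": [0,0,0,0]}}

```text
clock: 11.32
position: [567.4, 51.0, 347.1]
ee_rot: [0.992, -0.128, 0.001, -0.0]
contact_force: [-0.8, 1.1, 3.8]
gripper_width: 14.1
grasp_force: 60.7
```

```bash
python3 s.py
```

```text
11.325 [567.4  51.  347.1] F [-0.8  1.1  3.8] M [0.38 0.3  0.13] j6 0.939
slide [-0.0004 -0.0001 -0.0139] tool y heading -104.74 tilt z [ 0.0023  0.     -1.    ] j [ 3.740e-01  3.390e-01 -2.150e-01  1.000e-03 -1.014e+00  9.390e-01]
```

>>> {"fn": "carry_out", "kwargs": {"slide": [[0,0,0.001],[0,0,0.002],[0,0,0.002]], "roll": [-1,-1,-0.5], "claw": [0,0,0]}}

```text
clock: 11.7
position: [567.5, 51.0, 345.3]
ee_rot: [0.992, -0.124, 0.001, -0.0]
contact_force: [-1.3, 0.1, 6.8]
gripper_width: 14.4
grasp_force: 61.0
```

```bash
python3 s.py
```

```text
11.7 [567.5  51.  345.3] F [-1.3  0.1  6.8] M [0.39 0.42 0.06] j6 0.947
slide [-0.0005 -0.0001 -0.0157] tool y heading -104.25 tilt z [ 0.0026 -0.     -1.    ] j [ 3.74e-01  3.41e-01 -2.18e-01  1.00e-03 -1.01e+00  9.47e-01]
```

>>> {"fn": "carry_out", "kwargs": {"slide": [[0,0,0.001],[0,0,0.001]], "roll": [0,0], "claw": [0,0]}}

```text
clock: 11.95
position: [567.6, 51.1, 345.3]
ee_rot: [0.992, -0.124, 0.002, -0.0]
contact_force: [-2.1, 0.9, 10.2]
gripper_width: 13.9
grasp_force: 61.5
```

```bash
python3 s.py
```

```text
11.95 [567.6  51.1 345.3] F [-2.1  0.9 10.2] M [0.38 0.75 0.05] j6 0.948
slide [-0.0006 -0.0001 -0.0158] tool y heading -104.21 tilt z [ 3.5e-03 -2.0e-04 -1.0e+00] j [ 0.374  0.341 -0.218  0.002 -1.009  0.948]
```

>>> {"fn": "carry_out", "kwargs": {"slide": [[-0.0003,0,-0.0015],[-0.0005,0,-0.0015],[-0.0005,0,-0.0015],[-0.0005,0,-0.0015],[-0.0005,0,-0.0015],[-0.0005,0,-0.0015],[-0.0005,0,-0.0015],[-0.0005,0,-0.0015]], "roll": [0,5,11,18,25,32,37,38], "claw": [0,0,0,0,0,0,0,0]}}

```text
clock: 12.95
position: [567.0, 51.1, 345.3]
ee_rot: [0.898, -0.44, 0.001, -0.0]
contact_force: [-0.9, 0.5, 5.5]
gripper_width: 14.1
grasp_force: 60.7
```

```bash
python3 s.py
```

```text
12.95 [567.   51.1 345.3] F [-0.9  0.5  5.5] M [0.27 0.17 0.22] j6 0.283
slide [-0.0001 -0.0001 -0.0157] tool y heading -142.26 tilt z [ 2.2e-03 -3.0e-04 -1.0e+00] j [ 3.75e-01  3.40e-01 -2.19e-01  1.00e-03 -1.01e+00  2.83e-01]
```

>>> {"fn": "carry_out", "kwargs": {"slide": [[0,0,-0.001],[0,0,-0.001],[0,0,-0.001],[0,0,-0.001],[0,0,-0.001]], "roll": [2,5,8,10,10], "claw": [0,0,0,0,0]}}

```text
clock: 13.58
position: [566.9, 51.2, 345.4]
ee_rot: [0.856, -0.517, 0.0, -0.0]
contact_force: [2.3, 0.7, 2.7]
gripper_width: 14.3
grasp_force: 60.3
```

```bash
python3 s.py
```

```text
13.575 [566.9  51.2 345.4] F [2.3 0.7 2.7] M [ 0.19 -0.47  0.21] j6 0.11
slide [-0.     -0.0002 -0.0156] tool y heading -152.25 tilt z [ 1.1e-03  1.0e-04 -1.0e+00] j [ 0.375  0.34  -0.218  0.    -1.011  0.11 ]
```

>>> {"fn": "carry_out", "kwargs": {"slide": [[0,0,0],[0,0,0],[0,0,0],[0,0,0]], "roll": [2,4,6,6], "claw": [0,0,0,0]}}

```text
clock: 14.08
position: [566.8, 51.1, 345.4]
ee_rot: [0.828, -0.561, 0.0, -0.0]
contact_force: [1.1, 0.1, 2.4]
gripper_width: 14.4
grasp_force: 60.4
```

```bash
python3 s.py
```

```text
14.075 [566.8  51.1 345.4] F [1.1 0.1 2.4] M [ 0.2  -0.68  0.21] j6 0.004
slide [-0.0001 -0.0003 -0.0156] tool y heading -158.27 tilt z [ 6.e-04  1.e-04 -1.e+00] j [ 0.375  0.34  -0.219  0.    -1.012  0.004]
```

>>> {"fn": "carry_out", "kwargs": {"slide": [[0,0,0],[0,0,0],[0,0,0],[0,0,0]], "roll": [2,4,6,6], "claw": [0,0,0,0]}}

```text
clock: 14.58
position: [566.7, 51.1, 345.4]
ee_rot: [0.797, -0.604, 0.0, -0.0]
contact_force: [1.8, 0.2, 3.5]
gripper_width: 14.0
grasp_force: 60.5
```

```bash
python3 s.py
```

```text
14.575 [566.7  51.1 345.4] F [1.8 0.2 3.5] M [ 0.23 -0.71  0.22] j6 -0.1
slide [-0.0001 -0.0003 -0.0156] tool y heading -164.28 tilt z [ 5.e-04  1.e-04 -1.e+00] j [ 0.375  0.34  -0.219  0.    -1.012 -0.1  ]
```

>>> {"fn": "carry_out", "kwargs": {"slide": [[0,0,0],[0,0,0],[0,0,0],[0,0,0]], "roll": [2,4,6,6], "claw": [0,0,0,0]}}

```text
clock: 15.08
position: [566.7, 51.1, 345.4]
ee_rot: [0.764, -0.645, 0.0, -0.0]
contact_force: [2.5, 0.9, 4.2]
gripper_width: 14.2
grasp_force: 60.5
```

```bash
python3 s.py
```

```text
15.075 [566.7  51.1 345.4] F [2.5 0.9 4.2] M [ 0.19 -0.75  0.2 ] j6 -0.205
slide [-0.0001 -0.0003 -0.0156] tool y heading -170.28 tilt z [ 4.e-04  0.e+00 -1.e+00] j [ 0.375  0.34  -0.219  0.    -1.012 -0.205]
```

>>> {"fn": "carry_out", "kwargs": {"slide": [[0,0,0],[0,0,0],[0,0,0],[0,0,0]], "roll": [2,4,6,6], "claw": [0,0,0,0]}}

```text
clock: 15.58
position: [566.7, 51.1, 345.3]
ee_rot: [0.73, -0.684, 0.0, -0.0]
contact_force: [1.6, 0.6, 5.3]
gripper_width: 14.2
grasp_force: 60.6
```

```bash
python3 s.py
```

```text
15.575 [566.7  51.1 345.3] F [1.6 0.6 5.3] M [ 0.22 -0.72  0.2 ] j6 -0.31
slide [-0.0002 -0.0003 -0.0157] tool y heading -176.28 tilt z [ 3.e-04  0.e+00 -1.e+00] j [ 0.375  0.34  -0.219  0.    -1.012 -0.31 ]
```

>>> {"fn": "carry_out", "kwargs": {"slide": [[0,0,0],[0,0,0],[0,0,0],[0,0,0]], "roll": [2,4,6,6], "claw": [0,0,0,0]}}

```text
clock: 16.08
position: [566.6, 51.1, 345.3]
ee_rot: [-0.693, 0.721, -0.0, 0.0]
contact_force: [1.7, 0.7, 4.8]
gripper_width: 14.1
grasp_force: 60.7
```

```bash
python3 s.py
```

```text
16.075 [566.6  51.1 345.3] F [1.7 0.7 4.8] M [ 0.24 -0.69  0.2 ] j6 -0.414
slide [-0.0002 -0.0004 -0.0157] tool y heading 177.73 tilt z [ 1.e-04 -0.e+00 -1.e+00] j [ 0.375  0.34  -0.219  0.    -1.012 -0.414]
```

>>> {"fn": "carry_out", "kwargs": {"slide": [[0,0,0],[0,0,0],[0,0,0],[0,0,0]], "roll": [2,4,6,6], "claw": [0,0,0,0]}}

```text
clock: 16.58
position: [566.6, 51.1, 345.3]
ee_rot: [-0.654, 0.756, -0.0, 0.0]
contact_force: [2.1, 0.5, 5.2]
gripper_width: 13.8
grasp_force: 60.7
```

```bash
python3 s.py
```

```text
16.575 [566.6  51.1 345.3] F [2.1 0.5 5.2] M [ 0.24 -0.65  0.22] j6 -0.519
slide [-0.0002 -0.0004 -0.0157] tool y heading 171.73 tilt z [ 1.e-04 -0.e+00 -1.e+00] j [ 0.375  0.34  -0.219  0.    -1.012 -0.519]
```

>>> {"fn": "carry_out", "kwargs": {"slide": [[0,0,0],[0,0,0],[0,0,0],[0,0,0]], "roll": [2,4,6,6], "claw": [0,0,0,0]}}

```text
clock: 17.08
position: [566.6, 51.1, 345.3]
ee_rot: [-0.614, 0.789, -0.0, 0.0]
contact_force: [1.0, 0.1, 5.4]
gripper_width: 14.4
grasp_force: 60.7
```

```bash
python3 s.py
```

```text
17.075 [566.6  51.1 345.3] F [1.  0.1 5.4] M [ 0.29 -0.61  0.22] j6 -0.624
slide [-0.0003 -0.0003 -0.0157] tool y heading 165.73 tilt z [ 0. -0. -1.] j [ 0.375  0.34  -0.219  0.    -1.012 -0.624]
```

>>> {"fn": "carry_out", "kwargs": {"slide": [[0,0,0],[0,0,0],[0,0,0],[0,0,0]], "roll": [2,4,6,6], "claw": [0,0,0,0]}}

```text
clock: 17.58
position: [566.6, 51.2, 345.3]
ee_rot: [-0.572, 0.82, -0.0, 0.0]
contact_force: [1.7, 1.6, 5.0]
gripper_width: 14.4
grasp_force: 60.7
```

```bash
python3 s.py
```

```text
17.575 [566.6  51.2 345.3] F [1.7 1.6 5. ] M [ 0.26 -0.63  0.18] j6 -0.728
slide [-0.0003 -0.0003 -0.0157] tool y heading 159.73 tilt z [ 0.  0. -1.] j [ 0.375  0.34  -0.219 -0.    -1.012 -0.728]
```

>>> {"fn": "carry_out", "kwargs": {"slide": [[0,0,0],[0,0,0],[0,0,0],[0,0,0]], "roll": [2,4,6,6], "claw": [0,0,0,0]}}

```text
clock: 18.08
position: [566.6, 51.2, 345.3]
ee_rot: [-0.528, 0.849, -0.0, -0.0]
contact_force: [1.4, -0.2, 5.8]
gripper_width: 14.1
grasp_force: 60.7
```

```bash
python3 s.py
```

```text
18.075 [566.6  51.2 345.3] F [ 1.4 -0.2  5.8] M [ 0.29 -0.62  0.32] j6 -0.833
slide [-0.0003 -0.0003 -0.0157] tool y heading 153.76 tilt z [-0.e+00 -1.e-04 -1.e+00] j [ 0.375  0.34  -0.219  0.    -1.012 -0.833]
```

The seat is reached, with torque rising from 0.21 to 0.32.

>>> {"fn": "carry_out", "kwargs": {"slide": [[0,0,0],[0,0,0],[0,0,0],[0,0,0]], "roll": [1,2,3,3], "claw": [0,0,0,0]}}

```text
clock: 18.58
position: [566.6, 51.2, 345.3]
ee_rot: [-0.506, 0.863, -0.0, -0.0]
contact_force: [1.8, 1.3, 4.7]
gripper_width: 13.5
grasp_force: 60.8
```

```bash
python3 s.py;python3 s.py
```

```text
18.575 [566.6  51.2 345.3] F [1.8 1.3 4.7] M [ 0.27 -0.55  0.47] j6 -0.885
slide [-0.0003 -0.0003 -0.0157] tool y heading 150.8 tilt z [-1.e-04 -2.e-04 -1.e+00] j [ 0.375  0.34  -0.219  0.    -1.012 -0.885]
18.575 [566.6  51.2 345.3] F [1.8 1.3 4.7] M [ 0.27 -0.55  0.47] j6 -0.885
slide [-0.0003 -0.0003 -0.0157] tool y heading 150.8 tilt z [-1.e-04 -2.e-04 -1.e+00] j [ 0.375  0.34  -0.219  0.    -1.012 -0.885]
```

>>> {"fn": "carry_out", "kwargs": {"slide": [[0,0,0],[0,0,0],[0,0,0],[0,0,0]], "roll": [0.8,1.7,1.7,1.7], "claw": [0,0,0,0]}}

```text
clock: 19.08
position: [566.6, 51.2, 345.3]
ee_rot: [-0.493, 0.87, -0.0, -0.0]
contact_force: [2.8, 0.7, 4.7]
gripper_width: 14.0
grasp_force: 60.9
```

```bash
python3 s.py
```

```text
19.075 [566.6  51.2 345.3] F [2.8 0.7 4.7] M [ 0.21 -0.61  0.58] j6 -0.914
slide [-0.0003 -0.0003 -0.0157] tool y heading 149.12 tilt z [-2.e-04 -3.e-04 -1.e+00] j [ 0.375  0.34  -0.219  0.    -1.012 -0.914]
```

Snug at about 0.52 N m. I'll unload the twist, then lift.

>>> {"fn": "carry_out", "kwargs": {"slide": [[0,0,0],[0,0,0],[0,0,0],[0,0,-0.001],[0,0,-0.001]], "roll": [-3,-6,-9,-10,-10], "claw": [0,0,0,0,0]}}

```text
clock: 19.7
position: [566.5, 51.1, 345.4]
ee_rot: [-0.566, 0.824, 0.0, -0.0]
contact_force: [3.4, 0.7, 0.4]
gripper_width: 14.1
grasp_force: 60.0
```

```bash
python3 s.py
```

```text
19.7 [566.5  51.1 345.4] F [3.4 0.7 0.4] M [ 0.21 -1.1  -0.06] j6 -0.741
slide [-0.0004 -0.0004 -0.0156] tool y heading 158.97 tilt z [-1.1e-03  1.0e-04 -1.0e+00] j [ 3.750e-01  3.400e-01 -2.180e-01 -1.000e-03 -1.014e+00 -7.410e-01]
```

>>> {"fn": "carry_out", "kwargs": {"slide": [[-0.0002,-0.0004,-0.002],[-0.0002,-0.0004,-0.005],[-0.0002,-0.0004,-0.009],[-0.0002,-0.0004,-0.014],[-0.0002,-0.0004,-0.02],[-0.0002,-0.0004,-0.025],[-0.0002,-0.0004,-0.025]], "roll": [0,0,0,0,0,0,0], "claw": [0,0,0,0,0,0,0]}}

```text
clock: 20.58
position: [566.9, 51.1, 371.9]
ee_rot: [-0.567, 0.824, -0.0, 0.0]
contact_force: [0.0, -0.6, -4.5]
gripper_width: 14.3
grasp_force: 59.5
```

```bash
python3 s.py
```

```text
20.575 [566.9  51.1 371.9] F [ 0.  -0.6 -4.5] M [-0.01  0.04  0.03] j6 -0.74
slide [-0.0003 -0.      0.0109] tool y heading 159.05 tilt z [ 4.e-04  1.e-04 -1.e+00] j [ 0.374  0.316 -0.182  0.    -1.073 -0.74 ]
```

>>> {"fn": "carry_out", "kwargs": {"slide": [[0,0,-0.015],[0,0,-0.035],[0,0,-0.055],[0,0,-0.075],[0,0,-0.09],[0,0,-0.09],[0,0,-0.09]], "roll": [0,0,0,0,0,0,0], "claw": [0,0,0,0,0,0,0]}}

```text
clock: 21.45
position: [566.8, 51.1, 460.3]
ee_rot: [-0.567, 0.824, 0.001, -0.001]
contact_force: [0.6, 0.7, -4.4]
gripper_width: 13.9
grasp_force: 59.5
```

>>> {"fn": "carry_out", "kwargs": {"slide": [[-0.025,0.02,0],[-0.06,0.049,0],[-0.1,0.082,0],[-0.14,0.115,0],[-0.175,0.145,0],[-0.205,0.169,0],[-0.22,0.182,0],[-0.228,0.188,0]], "roll": [0,0,0,0,0,0,0,0], "claw": [0,0,0,0,0,0,0,0]}}

```text
clock: 22.45
position: [472.7, 332.0, 460.3]
ee_rot: [-0.567, 0.824, -0.0, -0.001]
contact_force: [-0.6, -1.4, -3.8]
gripper_width: 14.5
grasp_force: 59.5
```

>>> {"fn": "carry_out", "kwargs": {"slide": [[0,0,0],[0,0,0.005],[0,0,0.005]], "roll": [0,0,0], "claw": [0,0,0]}}

```text
clock: 22.82
position: [473.3, 330.3, 455.5]
ee_rot: [-0.566, 0.824, -0.0, -0.001]
contact_force: [-0.7, 0.8, -5.3]
gripper_width: 14.5
grasp_force: 59.5
```

```bash
python3 - <<'E'
from h import *
st=read_state();print(st['position'],st['contact_force'],st['wrist_torque'],st['gripper_width'])
goto(472.7,331.1,370)
o=[]
for n,(x0,y0) in dict(scene=(306,250),side=(298,180)).items():
    p=get_image(n)
    c=p['img'][y0-60:y0+60,x0-60:x0+60,::-1];o.append(cv2.resize(c,None,fx=3.3,fy=3.3,interpolation=3))
    T=np.linalg.inv(Tcam(p));
    for w in [(472.7,331.1,55),(*st['position'][:2],st['position'][2]-320.4)]:
        q=T@np.r_[w,1];s=np.array([q[0],-q[1]])/-q[2];s=s*(1+p['k1']*(s@s));uv=np.array(p['mtx'])[:2,:2]@s+np.array(p['mtx'])[:2,2];print(n,'crop',((uv-[x0-60,y0-60])*3.3+(len(o)-1)*np.array([396,0])).round())
cv2.imwrite('pics/pair2.png',np.hstack(o))
E
```

```text
[473.27804385 330.30109167 455.54100093] [-0.68942773  0.78948948 -5.3228315 ] [-0.05086172 -0.00464569  0.04617875] 14.503123362886166
slide [-0.0007  0.0008  0.0855] tool y heading 158.96 tilt z [-0.0012 -0.0012 -1.    ] j [ 0.89   0.272 -0.028 -0.    -1.272 -1.257]
scene crop [199. 231.]
scene crop [201. 185.]
side crop [600. 212.]
side crop [603. 152.]
```

View pics/pair2.png

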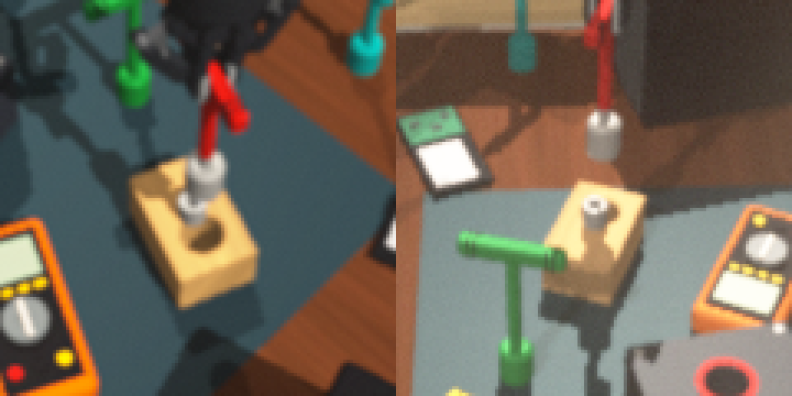

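The scene crop shows the empty hole at (207,237), with the socket hanging above it at (205,185). I'll lower to just above the mouth.

>>> {"fn": "carry_out", "kwargs": {"slide": [[0,0.0005,0.015],[0,0.001,0.035],[0,0.001,0.055],[0,0.001,0.068],[0,0.001,0.071],[0,0.001,0.071],[0,0.001,0.071]], "roll": [0,0,0,0,0,0,0], "claw": [0,0,0,0,0,0,0]}}

```text
clock: 23.8
position: [472.3, 331.8, 386.1]
ee_rot: [-0.567, 0.824, 0.0, 0.001]
contact_force: [0.3, -0.2, -4.4]
gripper_width: 14.4
grasp_force: 59.5
```

```bash
sed -i 's/goto.*/goto(472.4,331.4,328)/' s.py; python3 s.py
```

```text
23.8 [472.3 331.8 386.1] F [ 0.3 -0.2 -4.4] M [ 0.05 -0.01 -0.03] j6 -1.259
slide [ 0.0005 -0.0002  0.0581] tool y heading 159.05 tilt z [ 0.0014  0.0013 -1.    ] j [ 0.893  0.317 -0.142  0.    -1.11  -1.259]
```

Mouth at 65.7 mm. Lowering past the rim.

>>> {"fn": "carry_out", "kwargs": {"slide": [[0.0003,0,0.005],[0.0003,0,0.01],[0.0003,0,0.015],[0.0003,0,0.018],[0.0003,0,0.018]], "roll": [0,0,0,0,0], "claw": [0,0,0,0,0]}}

```text
clock: 24.42
position: [472.0, 331.4, 366.8]
ee_rot: [-0.567, 0.824, -0.0, -0.0]
contact_force: [-0.2, -0.1, -4.8]
gripper_width: 14.0
grasp_force: 59.5
```

```bash
python3 s.py
```

```text
24.425 [472.  331.4 366.8] F [-0.2 -0.1 -4.8] M [-0.    0.02 -0.01] j6 -1.259
slide [-0.0002 -0.0004  0.0388] tool y heading 159.04 tilt z [-5.e-04 -6.e-04 -1.e+00] j [ 0.893  0.333 -0.17  -0.    -1.069 -1.259]
```

Mouth at 46.4 mm, inside the hole with no contact. I'll go on to the bottom, at about TCP 327.5.

>>> {"fn": "carry_out", "kwargs": {"slide": [[0,0,0.008],[0,0,0.017],[0,0,0.026],[0,0,0.033],[0,0,0.037],[0,0,0.037]], "roll": [0,0,0,0,0,0], "claw": [0,0,0,0,0,0]}}

```text
clock: 25.18
position: [472.0, 331.4, 329.9]
ee_rot: [-0.567, 0.824, -0.0, -0.0]
contact_force: [-0.7, -0.6, -3.8]
gripper_width: 13.8
grasp_force: 59.5
```

```bash
python3 s.py
```

```text
25.175 [472.  331.4 329.9] F [-0.7 -0.6 -3.8] M [-0.02 -0.07  0.06] j6 -1.259
slide [-0.0001 -0.0004  0.0019] tool y heading 159.04 tilt z [-4.e-04 -5.e-04 -1.e+00] j [ 0.893  0.368 -0.219  0.    -0.985 -1.259]
```

>>> {"fn": "carry_out", "kwargs": {"slide": [[0,0,0.0015],[0,0,0.003],[0,0,0.003]], "roll": [0,0,0], "claw": [0,0,0]}}

```text
clock: 25.55
position: [472.1, 331.4, 327.5]
ee_rot: [-0.567, 0.824, 0.0, 0.0]
contact_force: [0.3, 0.7, -3.2]
gripper_width: 14.3
grasp_force: 59.6
```

```bash
python3 s.py
```

```text
25.55 [472.1 331.4 327.5] F [ 0.3  0.7 -3.2] M [-0.    0.02 -0.03] j6 -1.259
slide [-0.0001 -0.0003 -0.0005] tool y heading 159.05 tilt z [ 6.e-04  4.e-04 -1.e+00] j [ 0.893  0.37  -0.223  0.    -0.978 -1.259]
```

>>> {"fn": "carry_out", "kwargs": {"slide": [[0,0,0.0008],[0,0,0.0015],[0,0,0.0015]], "roll": [0,0,0], "claw": [0,0,0]}}

```text
clock: 25.92
position: [472.3, 331.6, 327.4]
ee_rot: [-0.567, 0.824, -0.0, 0.001]
contact_force: [-1.8, -0.5, 5.1]
gripper_width: 14.0
grasp_force: 60.9
```

```bash
python3 s.py
```

```text
25.925 [472.3 331.6 327.4] F [-1.8 -0.5  5.1] M [-0.27  0.64 -0.01] j6 -1.259
slide [ 0.0002 -0.0002 -0.0006] tool y heading 159.08 tilt z [ 0.002   0.0012 -1.    ] j [ 8.930e-01  3.700e-01 -2.230e-01  1.000e-03 -9.760e-01 -1.259e+00]
```

On the floor at the same height as at pickup. I'll ease the pressure, open gradually, then rise.

>>> {"fn": "carry_out", "kwargs": {"slide": [[0,0,-0.001],[0,0,-0.001],[0,0,-0.001],[0,0,-0.001],[0,0,-0.001],[0,0,-0.001],[0,0,-0.001],[0,0,-0.001]], "roll": [0,0,0,0,0,0,0,0], "claw": [0,0.018,0.025,0.04,0.06,0.0854,0.0854,0.0854]}}

```text
clock: 26.92
position: [472.0, 331.4, 326.7]
ee_rot: [-0.567, 0.824, 0.0, 0.0]
contact_force: [0.5, 0.0, -0.1]
gripper_width: 85.6
grasp_force: 0.0
```

>>> {"fn": "carry_out", "kwargs": {"slide": [[0,0,-0.01],[0,0,-0.03],[0,0,-0.06],[0,0,-0.09],[0,0,-0.12],[0,0,-0.12],[0,0,-0.12]], "roll": [0,0,0,0,0,0,0], "claw": [0.0854,0.0854,0.0854,0.0854,0.0854,0.0854,0.0854]}}

```text
clock: 27.8
position: [471.7, 331.2, 446.4]
ee_rot: [-0.567, 0.824, 0.0, -0.0]
contact_force: [-0.1, 0.4, -0.9]
gripper_width: 85.3
grasp_force: 0.0
```

```bash
python3 - <<'E'
from h import *
st=read_state();p=get_image('wrist');print(st['position'],st['contact_force'])
im=p['img'].astype(int);m=((im[:,:,0]>110)&(im[:,:,1]<70)&(im[:,:,2]<70)&(p['z_map']>0)).astype(np.uint8)
P=np.array([deep(p,(u,v),st) for v,u in zip(*np.nonzero(m))])
t=P[(P[:,2]>172)&(P[:,2]<200)&(np.hypot(P[:,0]-472,P[:,1]-331)<80)]
print(np.percentile(t[:,2],[5,50,95]),cv2.minAreaRect(t[:,:2].astype(np.float32)))
q=get_image('side');cv2.imwrite('pics/end.png',np.hstack([p['img'][:400,:400,::-1],cv2.resize(q['img'][120:260,230:370,::-1],(400,400))]))
E
```

```text
[471.72459373 331.17397478 446.43417662] [-0.11542126  0.35535393 -0.90725831]
[179.66225827 181.98329086 183.30621123] ((471.6322326660156, 330.9229431152344), (98.99398040771484, 14.751033782958984), 68.59780883789062)
```

View pics/end.png

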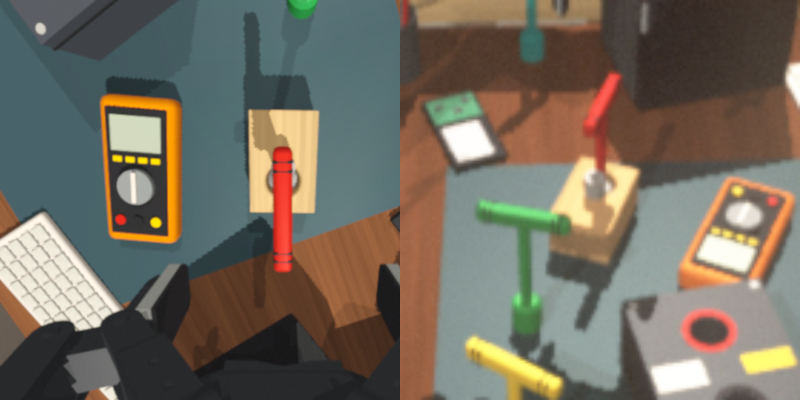

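The wrench stands upright in its hole, with the bar top at 182 mm as at the start, and the gripper is clear.

```bash
python3 -c "
from bench import *
print(job_done())"
```

```text
the job is handed in; nothing more can be done
None
```

I tightened the red-well nut to about 0.52 N m (estimated from the wrist torque), put the wrench back upright and fully home in its rack hole, and handed the job in at about 28 s on the robot's clock; no verdict came back.

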